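# Set the vent cap of the marked floodlight

### The arm

A 6-joint arm with a two-finger parallel gripper is mounted at the origin on the work surface. World frame = base frame: x ahead of the robot, y to its left, z up, the work surface at z = 0. Lengths are in m, angles in rad, forces in N, time in s.
With the tool pointing down it reaches from about 0.35 to 0.85 m from the base axis. Payload 8.1 kg.
Tool frame: the origin (TCP) lies between the finger pads, 19 mm behind the fingertips; this is the grasp point; z points along the fingers, y is the line along which they close (so a half turn about z gives the same grasp; the last joint's range is limited). The gripper opens to 85 mm and grips with 20 to 120 N. Pads are 22 mm wide; open, the fingers measure 114 mm over their backs; the gripper's body (76 mm by 85 mm) begins 54 mm behind the grasp point. The pads swing forward as they close: fully open they stand 13 mm farther back than shut.
Start: joints at [1.08, 0.13, 1.488, -0, 1.523, -0.085], TCP at [0.237, 0.551, 0.25] pointing down, gripper open.
Joint ranges: [-2.96, 2.96], [-0.89, 2.26], [0.02, 2.5], [-1.34, 4.48], [0, 2.73], [-2.66, 2.66]. Speed limits (rad/s): [2.39, 2.39, 2.79, 3.14, 3.14, 3.14].

### API

Orientations are given as [roll, pitch, yaw] about the fixed x, y, z axes, in that order (R = Rz(yaw) Ry(pitch) Rx(roll)).
In Python, from station import get_state, snapshot, camera_info, sign_off gives the robot as it stands.
- The arm moves only by the tool apply_moves, never from a script. Its argument "steps" is a list of rows, each a list of 3 entries, a list of its own where there are three numbers: the shift along the tool's x, y, z in mm, then the turn, a rotation vector about the tool's x, y, z in rad, then the opening, from 0 (shut) to 1 (fully open). A call has 1 to 12 rows; each row shifts and turns the commanded pose from where the row before left it, along the tool's axes as they then stand; what a row does not reach is not made up. A row lasts 1/12 s, in which the tool goes at most 41.7 mm and 7.16 degrees, less where a joint would pass 70% of its speed; a pose out of reach is approached as far as the arm can. A call with a gripper value outside its range is refused whole. The fingers move at their own pace and stop on an object; "newtons" is the grip in N (left out, the last holds). Time passes only in rows, so rows that do not move let the fingers close. It gives the time, the measured TCP pose, the force, the opening and the grip force at its end, in the units of the state.
- get_state(): the state, without advancing time (a new reading comes with each control period).
- snapshot(name): name is "scene" or "top" or "wrist"; returns the picture (480x640x3 uint8, red, green, blue); there is no depth.
- camera_info(name): a dict with "fov_y" (degrees; the focal length in pixels is half the picture's height over the tangent of half this angle, whatever the lens; pixels are square), "cx", "cy" (the principal point, pixels), "position" and "attitude" of the camera in the world. Camera axes: x right, y up, looking along -z (the intrinsics and any distortion apply to the point x, -y, -z); pixel columns grow to the right and rows downward; lengths in m; the calibration is good to about 2 mm. The wrist camera is an equidistant fisheye: a pixel r from the principal point sees the ray r / f radians off the axis. A picture is of the moment at which its call begins: read the wrist's pose just before it. camera_info takes no time and is no camera call; for the wrist camera it gives the pose at the moment of the call.
- sign_off(): hands the job in; it is judged then, once.
The state is a dict: "time": time; "joints": joint angles; "joint_vel": joint speeds; "tau": joint torques, N m; "tcp_pos": TCP position; "tool_rot": TCP orientation; "contact_force": force on the tool from outside, world axes, zero at the start; "moment": the same for the moment, N m; "width": finger opening in m; "grip_force": force on a finger pad.
Only numpy, scipy, OpenCV 4.12 (cv2) and the standard library are available. Lean on these libraries where they do the work, as an engineer would, in place of code of your own. Each camera call takes 0.05 s, during which the arm holds its last target. There are 200 camera calls.

### The job

One of the two floodlights has the orange cone standing in front of it: screw that lamp's knurled vent cap down clockwise until it bottoms out, then back it off a quarter turn so the housing can breathe during the burn-in. Finish while still gripping the cap there, without letting go. Leave the other lamp's cap (the one with the grey cone) as it is, and do not disturb the cones or anything else on the bench.

Things in the scene. Friction and masses are not known exactly. Their poses are not given: they have to be found in the camera images.
- lamp_a: One of two alike black floodlights lying face up, fixed. Origin: on the table, under the axis of its vent cap. Driver box: flat top 62 mm high, x -55 to +55 mm, y -85 to +85 mm. LED plate with fins on its +x side: to x = 235 mm, y -95 to +95 mm, at most 70 mm high. A white tick on the box top lies on the -x side of the cap
- cap_a (a joint): Turn of this lamp's vent cap on its thread, rad: grows as it is screwed down, clockwise seen from above. 3.6 = bottomed on its hard stop (the red line on the cap then points at the white tick); starts in 0.4 to 1.5; 0 = topmost, a hard stop too. The cap sinks 1.59 mm per rad (10 mm per turn). The thread is stiff (0.06 N m) and stays where it is left
- cap_a_top (a point): Centre of the flat top of the cap: an upright aluminium cylinder with fine dark knurling, 46 mm diameter, 32 mm tall, with a red line from the centre to the rim on top. Its top is 100 mm above the table when bottomed, up to 106 mm when topmost. Under it a 60 mm wide, 6 mm thick steel flange lies on the box top. The point turns with the cap
- cap_a_rim (a point): A point on the knurled side of the same cap, 23 mm from its axis, 16 mm below its top; turns with it
- lamp_b: The other of two alike black floodlights lying face up, fixed. Origin: on the table, under the axis of its vent cap. Driver box: flat top 62 mm high, x -55 to +55 mm, y -85 to +85 mm. LED plate with fins on its +x side: to x = 235 mm, y -95 to +95 mm, at most 70 mm high. A white tick on the box top lies on the -x side of the cap
- cap_b (a joint): Turn of this lamp's vent cap on its thread, rad: grows as it is screwed down, clockwise seen from above. 3.6 = bottomed on its hard stop (the red line on the cap then points at the white tick); starts in 0.4 to 1.5; 0 = topmost, a hard stop too. The cap sinks 1.59 mm per rad (10 mm per turn). The thread is stiff (0.06 N m) and stays where it is left
- cap_b_top (a point): Centre of the flat top of the cap: an upright aluminium cylinder with fine dark knurling, 46 mm diameter, 32 mm tall, with a red line from the centre to the rim on top. Its top is 100 mm above the table when bottomed, up to 106 mm when topmost. Under it a 60 mm wide, 6 mm thick steel flange lies on the box top. The point turns with the cap
- cap_b_rim (a point): A point on the knurled side of the same cap, 23 mm from its axis, 16 mm below its top; turns with it
- cone_orange: Small loose orange marker cone, 66 mm high, 56 mm base, white band; stands 110 to 135 mm from the cap axis on the table in front (-x side) of the lamp to be set. Origin: centre of its underside
- cone_grey: Same cone in grey, in front of the lamp that is to be left alone. Origin: centre of its underside
- screwdriver: Screwdriver, 170 mm long, lying on the table midway between the two lamps. Bystander, loose; origin: centre of its underside
- tape: Yellow roll of tape lying flat, 90 mm diameter, 24 mm high. Bystander, loose; origin: centre of its underside
- meter: Yellow multimeter, 140 x 75 x 32 mm. Bystander, loose; origin: centre of its underside
- lens: Spare clear lens strip, 50 x 170 mm, 14 mm high. Bystander, loose; origin: centre of its underside
- tray: Blue open parts tray, 120 x 160 x 40 mm. Bystander, loose; origin: centre of its underside
- can: Spray can, 52 mm diameter, 120 mm high. Bystander, loose; origin: centre of its underside
Things that resemble listed ones, but are neither listed nor needed, are in the scene too. What is meant by the cone_orange is not green, and is the smaller of those in its own colour.

How it is judged:
By the outcome, as a careful person would: the job done as asked, in the order asked, and still so for the second after the job is handed in, while the arm keeps its last pose, push and grip.
It also fails if it takes over 45 s, if anything falls off the work surface, if the arm or the gripper's body presses on something with over 40 N, if the wrist force passes 120 N, or if a joint passes its speed limit or range.

## Working session

There is one attempt and no reset: what is moved stays moved. The work goes in short steps, Python scripts to look and compute and a tool call to move; the robot and the scene stay as the last step left them, time stands still between calls to the robot, and variables do not carry over. Pictures are saved under pics/ and viewed, at most 10 in all, crops included, and the job is handed in when it is done.

Besides the shell and the picture viewer there is one more tool, called after "Request:" as a command line: name --argument value ..., lists and objects as JSON in quotes. apply_moves: Moves the arm, as the interface text tells. Its arguments: {"type":"object","properties":{"steps":{"type":"array","items":{"type":"array"}},"newtons":{"type":"number"}},"required":["steps"]}

```bash
mkdir -p pics; ls; python3 - <<'E'
from station import *
import cv2
print(get_state())
for n in("scene","top","wrist"):
    print(n,camera_info(n)); 
for n in("scene","top"):
    cv2.imwrite(f"pics/{n}0.png",snapshot(n)[:,:,::-1])
E
```

```text
pics
{'time': 0.0, 'joints': array([ 1.07960633e+00,  1.31133174e-01,  1.48928048e+00, -1.14965246e-05,
        1.52301411e+00, -8.54162588e-02]), 'joint_vel': array([ 0.00161482,  0.00141372, -0.00105188,  0.00074064,  0.00133478,
        0.00113966]), 'tau': array([-5.98751976e-04, -5.69437373e+01, -5.00522268e+01, -2.54736542e-04,
        1.57691503e-02,  1.27413182e-05]), 'tcp_pos': array([0.23658445, 0.55082276, 0.24896047]), 'tool_rot': array([-3.13976326e+00, -1.45116801e-04,  2.73581935e+00]), 'contact_force': array([-0.6686249 , -0.12481264,  0.57380222]), 'moment': array([-0.01558131,  0.0356106 ,  0.05157884]), 'grip_force': 0.0, 'width': 0.08492434032492557}
scene {'fov_y': 49.12583804722117, 'cx': 313.88863960203685, 'cy': 239.77121613933232, 'position': array([ 1.1981642 , -0.06787117,  1.33423605]), 'attitude': array([ 0.55767405, -0.01342497,  1.48813293])}
top {'fov_y': 46.496153755936355, 'cx': 312.1504224964045, 'cy': 234.5413191190514, 'position': array([0.3089074 , 0.01266528, 1.47758065]), 'attitude': array([ 0.11256807, -0.00665941, -1.58472158])}
wrist {'fov_y': 65.70646984690485, 'cx': 319.99396366404756, 'cy': 236.51086386471718, 'position': array([0.17547249, 0.57612566, 0.37309182]), 'attitude': array([-0.26662486,  0.00194446,  1.16526535])}
```

View pics/top0.png

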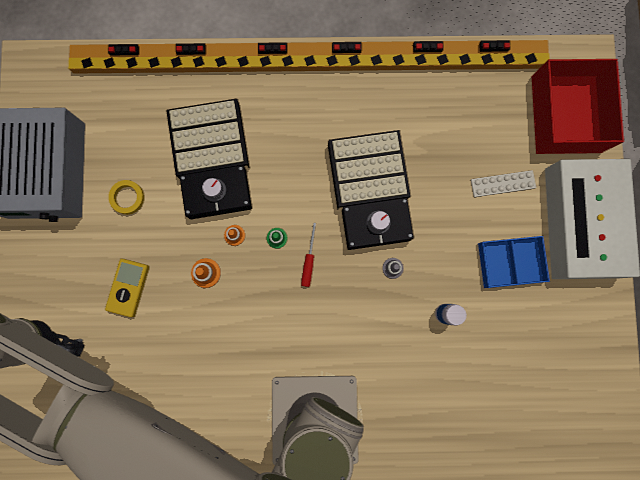

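View pics/scene0.png

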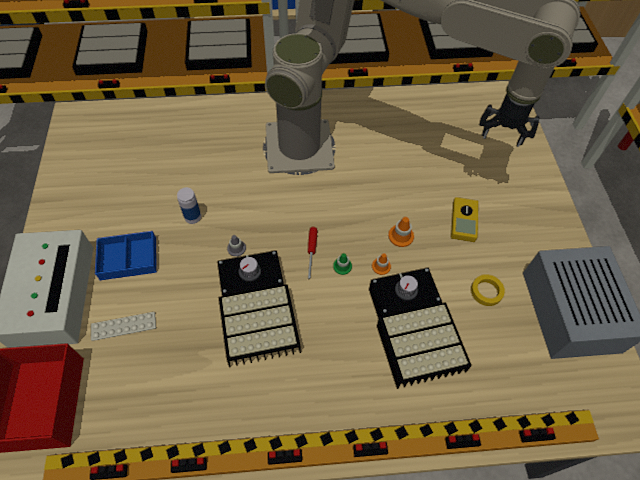

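The small orange cone is at top (234,234) and belongs to the left lamp, whose cap is near top (213,188) and scene (408,287). The grey cone at (393,267) marks the other lamp. Next I'll measure the cap.

```bash
cat > h.py <<'E'
import numpy as np, cv2
from station import *
from scipy.spatial.transform import Rotation as R
def ray(n,u,v,ci=None):
    c=ci or camera_info(n); f=240/np.tan(np.radians(c['fov_y'])/2)
    x,y=(u-c['cx'])/f,(v-c['cy'])/f
    if n=='wrist':
        r=np.hypot(x,y); s=np.sin(r)/r if r>0 else 1; d=np.array([x*s,-y*s,-np.cos(r)])
    else: d=np.array([x,-y,-1])
    return c['position'],R.from_euler('xyz',c['attitude']).apply(d)
def onz(n,u,v,z,ci=None):
    p,d=ray(n,u,v,ci); return p+d*(z-p[2])/d[2]
E
python3 - <<'E'
from h import *
print('cone',onz('top',234,234,.03),'big',onz('top',205,272,.05),'green',onz('top',277,238,.03),'tape',onz('top',126,197,.02))
print('capA',onz('top',213,188,.103),onz('scene',408,286,.103),'capB',onz('top',379,222,.103))
t=cv2.imread('pics/top0.png')[150:260,160:270]; s=cv2.imread('pics/scene0.png')[235:345,350:460]
cv2.imwrite('pics/c.png',cv2.resize(np.hstack([t,s]),(800,400),interpolation=cv2.INTER_CUBIC))
E
```

```text
cone [0.47650555 0.20433837 0.03      ] big [0.37765933 0.27536635 0.05      ] green [0.46454452 0.09242658 0.03      ] tape [0.57973229 0.49065722 0.02      ]
capA [0.58435013 0.24725643 0.103     ] [0.59512929 0.24676914 0.103     ] capB [ 0.49332554 -0.16516476  0.103     ]
```

View pics/c.png

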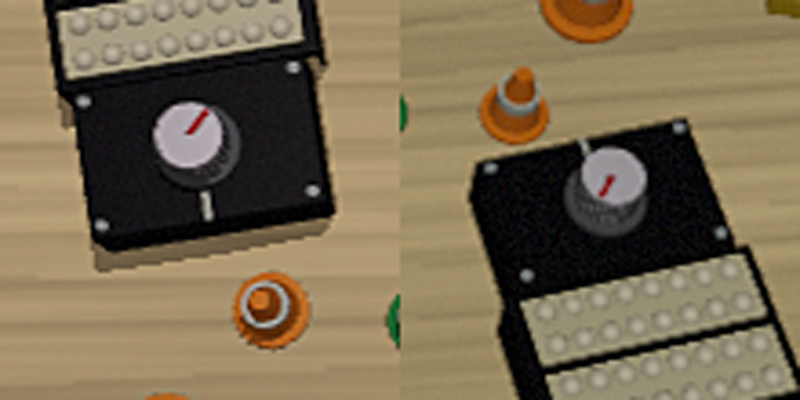

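```bash
python3 - <<'E'
from h import *
p1,d1=ray('top',211.7,187.1);p2,d2=ray('scene',408.9,283.1)
d1/=np.linalg.norm(d1);d2/=np.linalg.norm(d2)
A=np.c_[d1,-d2];s=np.linalg.lstsq(A,p2-p1,rcond=None)[0];a=p1+s[0]*d1;b=p2+s[1]*d2
print('cap',(a+b)/2,a-b); c=(onz('top',211.7,187.1,.104)+onz('scene',408.9,283.1,.104))/2;print(c, onz('top',211.7,187.1,.104))
ang=lambda v:np.degrees(np.arctan2(v[1],v[0]))
T=lambda x,y:(160+x/3.636-.36,150+y/3.636-.36)
print('line',ang(onz('top',*T(208,112),.104)-onz('top',*T(190,132),.104)))
print('tick',onz('top',*T(207,206),.062),ang(onz('top',*T(207,206),.062)-c))
st=get_state();M=R.from_euler('xyz',st['tool_rot'])
print('tool shift mm',M.inv().apply(np.r_[c[:2],.2]-st['tcp_pos'])*1000)
E
```

```text
cap [0.58673711 0.25063652 0.10275423] [-1.93682085e-05 -1.57927094e-04 -3.12403243e-05]
[0.58691505 0.25036826 0.104     ] [0.58647254 0.25033929 0.104     ]
line -41.60245235607567
tick [0.54482737 0.24483285 0.062     ] -172.5074082613764
tool shift mm [-440.48484587 -137.74988069   49.18894774]
```

Request:
apply_moves --steps '[[[-30,-9.4,0],[0,0,0],1],[[-30,-9.4,0],[0,0,0],1],[[-30,-9.4,0],[0,0,0],1],[[-30,-9.4,0],[0,0,0],1],[[-30,-9.4,0],[0,0,0],1],[[-30,-9.4,0],[0,0,0],1],[[-30,-9.4,0],[0,0,0],1],[[-30,-9.4,0],[0,0,0],1],[[-30,-9.4,0],[0,0,0],1],[[-30,-9.4,0],[0,0,0],1],[[-30,-9.4,0],[0,0,0],1],[[-30,-9.4,0],[0,0,0],1]]'

```text
time: 1.1
tcp_pos: [0.5238, 0.3042, 0.2495]
tool_rot: [-3.141, -0.001, 2.736]
contact_force: [0.5, 0.6, -0.5]
width: 0.0853
grip_force: 0.0
```

Request:
apply_moves --steps '[[[-30,-9.4,0],[0,0,0],1],[[-30,-9.4,0],[0,0,0],1],[[0,0,0],[0,0,-0.105],1],[[0,0,0],[0,0,-0.105],1],[[0,0,0],[0,0,-0.105],1],[[0,0,0],[0,0,-0.105],1],[[0,0,0],[0,0,-0.105],1],[[0,0,0],[0,0,-0.105],1],[[0,0,0],[0,0,0],1],[[0,0,0],[0,0,0],1]]'

```text
time: 1.93
tcp_pos: [0.5705, 0.2645, 0.2495]
tool_rot: [-3.141, -0.001, -2.921]
contact_force: [0.6, -0.9, 0.4]
width: 0.0855
grip_force: 0.0
```

```bash
python3 - <<'E'
from h import *
st=get_state();M=R.from_euler('xyz',st['tool_rot']);print(st['time'],st['joints'],st['tcp_pos'],st['tool_rot'],st['contact_force'],st['moment'])
print('shift',M.inv().apply(np.array([.5868,.2505,.095])-st['tcp_pos'])*1000)
c=camera_info('wrist');f=240/np.tan(np.radians(c['fov_y'])/2)
v=R.from_euler('xyz',c['attitude']).inv().apply(np.array([.5868,.2505,.1035])-c['position'])
x,y,z=v[0],-v[1],-v[2];r=np.arctan2(np.hypot(x,y),z)*f/np.hypot(x,y)
u=(c['cx']+x*r,c['cy']+y*r);print('pred cap px',u)
im=snapshot('wrist')[:,:,::-1].copy();cv2.imwrite('pics/w1raw.png',im);cv2.imwrite('pics/w1.png',im);np.save('w1.npy',c,allow_pickle=True)
E
```

```text
1.9333 [ 3.52584143e-01  2.09030042e-01  1.40163182e+00  2.09124317e-05
  1.53185197e+00 -1.43916216e+00] [0.57053845 0.26449898 0.24945902] [-3.14149246e+00 -9.15946959e-04 -2.92064354e+00] [ 0.60416451 -0.93511163  0.42790849] [ 0.03067914 -0.01298855  0.02631761]
shift [-12.93974387 -17.20700567 154.44895622]
pred cap px (np.float64(298.88871396845536), np.float64(244.1329179776988))
```

View pics/w1.png

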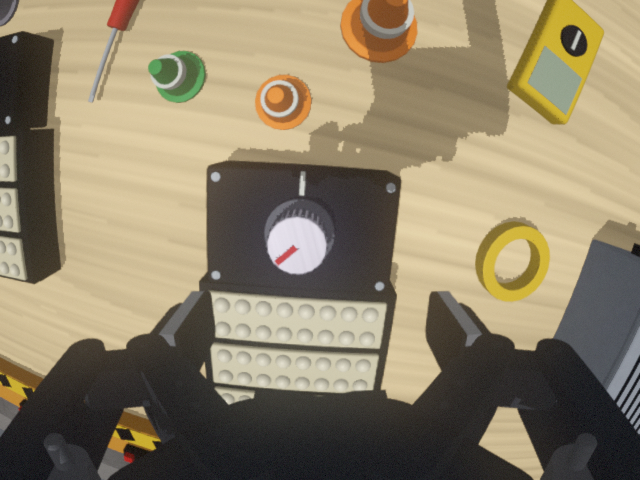

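The wrist view shows the cap top near (296,246), the tick at (303,183) and the orange cone at (284,100). I'll refine the cap centre with a mask.

```bash
python3 - <<'E'
from h import *
im=cv2.imread('pics/w1raw.png');c=camera_info('wrist')
roi=np.zeros(im.shape[:2],np.uint8);cv2.circle(roi,(297,245),38,255,-1)
b,g,r=[im[:,:,i].astype(int) for i in range(3)]
m=((((np.minimum(b,g)>150))|((r>130)&(g<90)))&(roi>0)).astype(np.uint8)
k=max(cv2.findContours(m,0,1)[0],key=cv2.contourArea);e=cv2.fitEllipse(cv2.convexHull(k));print(e)
p=onz('wrist',*e[0],.1035,c);print(p)
red=((r>130)&(g<90)&(roi>0));ys,xs=np.nonzero(red);l=onz('wrist',xs.mean(),ys.mean(),.1035,c)-p
t=onz('wrist',302.5,183,.062,c)-p
an=lambda v:np.degrees(np.arctan2(v[1],v[0]))
print(an(l),an(t),'to go cw',np.radians((an(l)-an(t))%360))
st=get_state();M=R.from_euler('xyz',st['tool_rot'])
q=(p*2+np.array([.5868,.2505,0]))/3;q[2]=.095;print(q,'shift',M.inv().apply(q-st['tcp_pos'])*1000)
E
```

```text
((296.408203125, 245.0737762451172), (56.875362396240234, 59.23614501953125), 106.11310577392578)
[0.58803865 0.24883955 0.1035    ]
-34.75432797662163 -171.6682049517486 to go cw 2.3895979448864204
[0.58762577 0.24939303 0.095     ] shift [-13.40834448 -18.45591666 154.59058769]
```

Request:
apply_moves --steps '[[[-13,-18.5,0],[0,0,0],1],[[0,0,20],[0,0,0],1],[[0,0,20],[0,0,0],1],[[0,0,20],[0,0,0],1],[[0,0,20],[0,0,0],1],[[0,0,20],[0,0,0],1],[[0,0,20],[0,0,0],1],[[0,0,20],[0,0,0],1],[[0,0,7],[0,0,0],1],[[0,0,7],[0,0,0],1],[[0,0,0],[0,0,0],1],[[0,0,0],[0,0,0],1]]'

```text
time: 2.98
tcp_pos: [0.5879, 0.2496, 0.0968]
tool_rot: [3.142, 0.001, -2.918]
contact_force: [-0.5, -0.3, 0.4]
width: 0.085
grip_force: 0.0
```

Request:
apply_moves --steps '[[[0,0,0],[0,0,0],0.5],[[0,0,0],[0,0,0],0.5],[[0,0,0],[0,0,0],0.4],[[0,0,0],[0,0,0],0.4],[[0,0,0],[0,0,0],0.4],[[0,0,0],[0,0,0],0.4],[[0,0,0],[0,0,0],0.4]]' --newtons 25

```text
time: 3.57
tcp_pos: [0.5882, 0.2499, 0.0973]
tool_rot: [3.141, 0.002, -2.917]
contact_force: [-1.8, 0.5, 6.1]
width: 0.045
grip_force: 26.0
```

Request:
apply_moves --steps '[[[0,0,0],[0,0,0],0.3],[[0,0,0],[0,0,0],0.3],[[0,0,0.16],[0,0,0.1],0.3],[[0,0,0.16],[0,0,0.1],0.3],[[0,0,0.16],[0,0,0.1],0.3],[[0,0,0.16],[0,0,0.1],0.3],[[0,0,0.16],[0,0,0.1],0.3],[[0,0,0.16],[0,0,0.1],0.3],[[0,0,0.16],[0,0,0.1],0.3],[[0,0,0.16],[0,0,0.1],0.3],[[0,0,0],[0,0,0],0.3]]' --newtons 50

```text
time: 4.48
tcp_pos: [0.5882, 0.2502, 0.0962]
tool_rot: [3.139, 0.001, 2.559]
contact_force: [-1.3, 2.3, 7.5]
width: 0.0449
grip_force: 49.9
```

```bash
cat > s.py <<'E'
from h import *
s=get_state();print(s['time'],s['joints'].round(3),s['tcp_pos'],s['tool_rot'],s['contact_force'].round(2),s['moment'].round(3),s['width'],s['grip_force'],'tau6',s['tau'][5])
E
python3 s.py; python3 - <<'E'
from h import *
cv2.imwrite('pics/w2.png',snapshot('wrist')[:,:,::-1])
E
```

```text
4.4833 [ 3.220e-01  3.490e-01  1.523e+00  1.000e-03  1.268e+00 -6.670e-01] [0.58824924 0.25022042 0.09621273] [3.13938437e+00 9.04196616e-04 2.55947539e+00] [-1.27  2.33  7.51] [ 0.314  0.335 -0.049] 0.04488976423321009 49.9279260635376 tau6 2.144937962293625
```

View pics/w2.png

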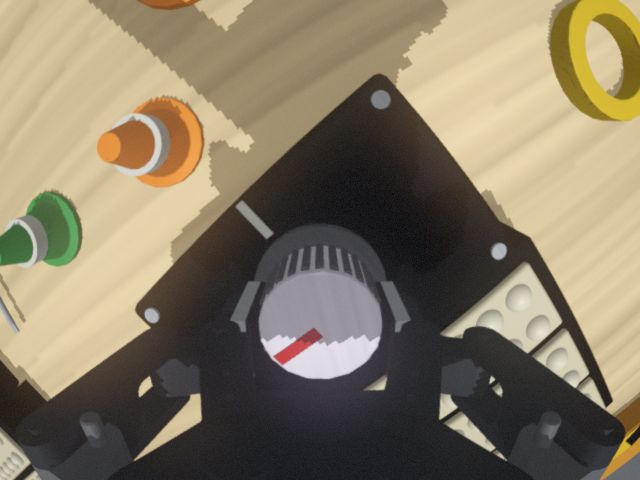

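The cap stays visible in the grip: its line (320,332)→(278,360) turned with the gripper, with no slip. I'll continue toward the stop.

Request:
apply_moves --steps '[[[0,0,0.18],[0,0,0.11],0.3],[[0,0,0.18],[0,0,0.11],0.3],[[0,0,0.18],[0,0,0.11],0.3],[[0,0,0.18],[0,0,0.11],0.3],[[0,0,0.18],[0,0,0.11],0.3],[[0,0,0.18],[0,0,0.11],0.3],[[0,0,0.18],[0,0,0.11],0.3],[[0,0,0.18],[0,0,0.11],0.3],[[0,0,0.18],[0,0,0.11],0.3],[[0,0,0.18],[0,0,0.11],0.3],[[0,0,0.18],[0,0,0.11],0.3],[[0,0,0],[0,0,0],0.3]]'

```text
time: 5.53
tcp_pos: [0.5886, 0.2504, 0.0943]
tool_rot: [3.139, -0.002, 1.349]
contact_force: [0.4, 2.7, 5.7]
width: 0.0449
grip_force: 50.1
```

```bash
python3 s.py
```

```text
5.5333 [3.220e-01 3.510e-01 1.524e+00 1.000e-03 1.264e+00 5.430e-01] [0.58861109 0.25038519 0.09427643] [ 3.13925541e+00 -2.29519918e-03  1.34872455e+00] [0.39 2.73 5.74] [ 0.508  0.068 -0.032] 0.04488303582701996 50.056307315826416 tau6 2.39239901304245
```

Request:
apply_moves --steps '[[[0,0,0.08],[0,0,0.05],0.3],[[0,0,0.08],[0,0,0.05],0.3],[[0,0,0.08],[0,0,0.05],0.3],[[0,0,0.08],[0,0,0.05],0.3],[[0,0,0],[0,0,0],0.3]]'

```text
time: 5.95
tcp_pos: [0.5887, 0.2503, 0.0939]
tool_rot: [3.14, -0.003, 1.153]
contact_force: [-0.1, 2.7, 5.9]
width: 0.0444
grip_force: 50.1
```

```bash
python3 s.py
```

```text
5.95 [3.220e-01 3.510e-01 1.524e+00 1.000e-03 1.263e+00 7.390e-01] [0.58868009 0.25034563 0.09393421] [ 3.13962817e+00 -2.73449950e-03  1.15288972e+00] [-0.06  2.71  5.95] [ 0.501 -0.01  -0.118] 0.04441684977507296 50.09327173233032 tau6 1.0684240981936455
```

Request:
apply_moves --steps '[[[0,0,0.05],[0,0,0.03],0.3],[[0,0,0.05],[0,0,0.03],0.3],[[0,0,0],[0,0,0],0.3],[[0,0,0],[0,0,0],0.3]]'

```text
time: 6.28
tcp_pos: [0.5887, 0.2504, 0.0938]
tool_rot: [3.14, -0.003, 1.096]
contact_force: [0.1, 3.2, 5.4]
width: 0.045
grip_force: 50.1
```

```bash
python3 s.py
```

```text
6.2833 [3.220e-01 3.510e-01 1.524e+00 1.000e-03 1.263e+00 7.960e-01] [0.58869081 0.25035524 0.09383784] [ 3.13978831e+00 -2.84864664e-03  1.09596531e+00] [0.14 3.19 5.39] [ 0.492 -0.093 -0.066] 0.04497713670511825 50.08395195007324 tau6 0.07019625976681709
```

Request:
apply_moves --steps '[[[0,0,0.05],[0,0,0.03],0.3],[[0,0,0.05],[0,0,0.03],0.3],[[0,0,0],[0,0,0],0.3],[[0,0,0],[0,0,0],0.3]]'

```text
time: 6.62
tcp_pos: [0.5887, 0.2503, 0.0938]
tool_rot: [3.14, -0.003, 1.036]
contact_force: [1.0, 3.1, 5.5]
width: 0.0445
grip_force: 50.1
```

```bash
python3 s.py
```

```text
6.6167 [3.220e-01 3.510e-01 1.524e+00 1.000e-03 1.263e+00 8.560e-01] [0.58873178 0.25032696 0.09376969] [ 3.13989813e+00 -2.99306672e-03  1.03592082e+00] [1.02 3.06 5.49] [ 0.461 -0.099 -0.078] 0.044485811715565406 50.08192241191864 tau6 0.07009294582530856
```

Request:
apply_moves --steps '[[[0,0,0.03],[0,0,0.02],0.3],[[0,0,0.03],[0,0,0.02],0.3],[[0,0,0],[0,0,0],0.3],[[0,0,0],[0,0,0],0.3]]'

```text
time: 6.95
tcp_pos: [0.5887, 0.2504, 0.0938]
tool_rot: [3.14, -0.003, 0.997]
contact_force: [0.9, 2.8, 5.5]
width: 0.0445
grip_force: 50.1
```

```bash
python3 s.py
```

```text
6.95 [0.322 0.351 1.524 0.    1.263 0.895] [0.58874947 0.2503593  0.09375914] [ 3.13964383e+00 -2.88126852e-03  9.97448571e-01] [0.93 2.79 5.54] [ 0.449 -0.097  0.96 ] 0.044496324781905086 50.09389400482178 tau6 1.0632602870464325
```

```bash
python3 - <<'E'
from h import *
cv2.imwrite('pics/w3.png',snapshot('wrist')[:,:,::-1])
E
python3 s.py
```

```text
7.0 [0.322 0.351 1.524 0.    1.263 0.895] [0.58872495 0.25036102 0.09374894] [ 3.13966434e+00 -2.87143748e-03  9.97553640e-01] [1.12 1.94 5.35] [ 0.454 -0.102  0.999] 0.044877565395625124 50.09327709674835 tau6 0.9878888726234436
```

View pics/w3.png

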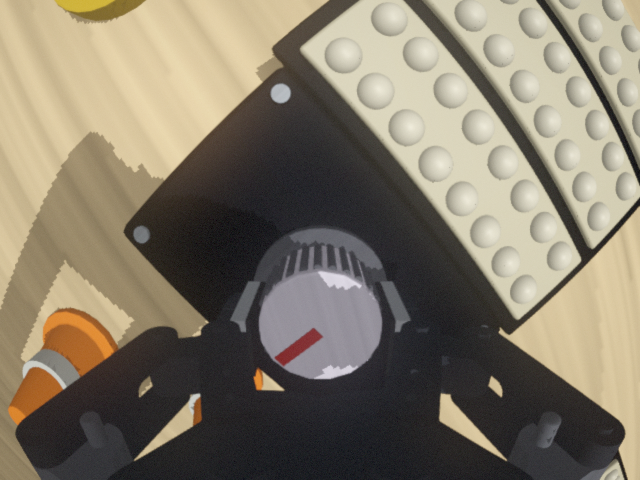

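Wrist view: the line (320,332)→(276,360) is unchanged relative to the gripper, so there was no slip, and the moment jumped to about 1 N m, which is the hard stop. I'll check that the line's direction matches the tick.

```bash
cat > line.py <<'E'
from h import *
import sys
im=cv2.imread(sys.argv[1]).astype(int);c=camera_info('wrist');b,g,r=im[...,0],im[...,1],im[...,2]
m=(r>100)&(g<70)&(b<70);m[:300]=0;m[380:]=0;m[:,:265]=0;m[:,380:]=0
ys,xs=np.nonzero(m);z=float(sys.argv[2])
P=np.array([onz('wrist',x,y,z,c)[:2] for x,y in zip(xs,ys)])
mu=P.mean(0);d=np.linalg.svd(P-mu)[2][0];d*=np.sign(d@(mu-np.array([.5887,.2503])))
a=np.degrees(np.arctan2(d[1],d[0]));print(len(xs),'line',a,'lag behind tick(-172) deg',(a+172)%360,'centroid from tcp',mu-[.5887,.2503])
E
python3 line.py pics/w3.png .1
```

```text
563 line -171.33196842583436 lag behind tick(-172) deg 0.6680315741656386 centroid from tcp [-0.0109352  -0.00340529]
```

The line points at the tick, so the cap is bottomed. Now I'll back off a quarter turn.

Request:
apply_moves --steps '[[[0,0,-0.19],[0,0,-0.12],0.3],[[0,0,-0.19],[0,0,-0.12],0.3],[[0,0,-0.19],[0,0,-0.12],0.3],[[0,0,-0.19],[0,0,-0.12],0.3],[[0,0,-0.19],[0,0,-0.12],0.3],[[0,0,-0.19],[0,0,-0.12],0.3],[[0,0,-0.19],[0,0,-0.12],0.3],[[0,0,-0.19],[0,0,-0.12],0.3],[[0,0,-0.19],[0,0,-0.12],0.3],[[0,0,-0.19],[0,0,-0.12],0.3],[[0,0,-0.19],[0,0,-0.12],0.3],[[0,0,-0.19],[0,0,-0.12],0.3]]'

```text
time: 8.0
tcp_pos: [0.5883, 0.2503, 0.096]
tool_rot: [3.139, 0.001, 2.442]
contact_force: [-2.2, 2.6, 7.5]
width: 0.0451
grip_force: 50.2
```

Request:
apply_moves --steps '[[[0,0,-0.19],[0,0,-0.12],0.3],[[0,0,0],[0,0,-0.015],0.3],[[0,0,0],[0,0,0],0.3],[[0,0,0],[0,0,0],0.3],[[0,0,0],[0,0,0],0.3]]'

```text
time: 8.42
tcp_pos: [0.5882, 0.2502, 0.0962]
tool_rot: [3.139, 0.001, 2.571]
contact_force: [-2.6, 2.8, 7.9]
width: 0.0445
grip_force: 50.4
```

```bash
python3 s.py; python3 - <<'E'
from h import *
cv2.imwrite('pics/w4.png',snapshot('wrist')[:,:,::-1])
cv2.imwrite('pics/top4.png',snapshot('top')[:,:,::-1])
E
python3 line.py pics/w4.png .1025
```

```text
8.4167 [ 3.220e-01  3.490e-01  1.523e+00  1.000e-03  1.268e+00 -6.790e-01] [0.58824845 0.25021385 0.09618664] [3.13943534e+00 9.47788248e-04 2.57137695e+00] [-2.56  2.82  7.9 ] [0.34  0.356 0.035] 0.04446456876813631 50.44048011302948 tau6 0.03654946689493954
31 line -78.23421110832908 lag behind tick(-172) deg 93.76578889167092 centroid from tcp [ 5.31343098e-06 -8.95899477e-03]
```

View pics/w4.png

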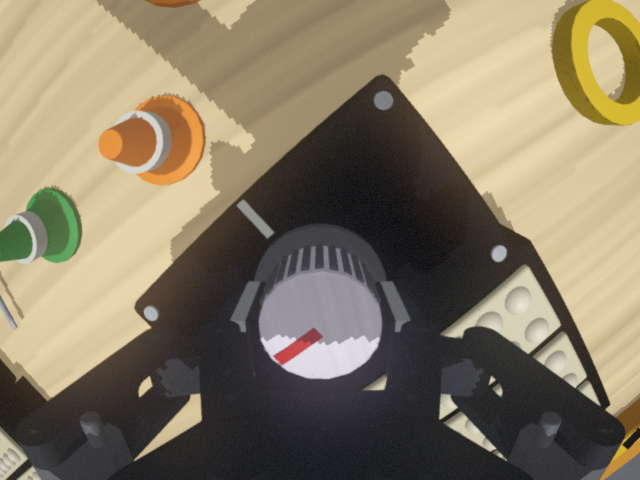

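View pics/top4.png

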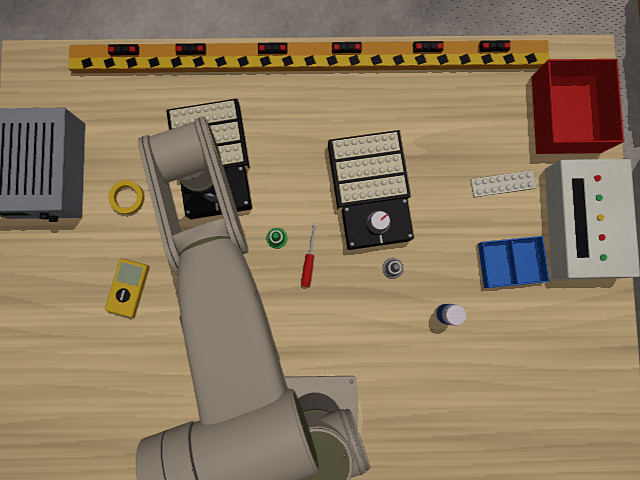

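The line keeps the same place in the grip ((320,332)→(277,361)) and the tool has turned back 1.574 rad from the stop. The cones and the rest of the bench that I can see have not moved.

```bash
python3 -c "
from station import *
print(sign_off())"
```

```text
the job is handed in; nothing more can be done
None
```

I screwed the orange-cone lamp's vent cap down to its hard stop, backed it off a quarter turn (1.57 rad) and handed the job in still gripping it; the other cap and everything visible on the bench were left untouched.

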